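# Draw the mould plunger out of its tilted sleeve and lay it in the V-cradle

### The job

Draw the metal plunger straight out of the sloping mould sleeve, keeping it in line with the bore so that it never binds or is forced hard against the sleeve; so little of it sticks out that you will need to take a new grip nearer its middle. Then lay it gently in the cradle, with both V-blocks under the plain shaft and the wide head between the guards at either end, let go, and leave the other things on the bench where they are.

Things in the scene. Friction and masses are not known exactly. Their poses are not given: they have to be found in the camera images.
- plunger: bright metal plunger: round shaft 22 mm across, 160 mm long, with a darker round head at one end, 32 mm across, 12 mm long; about 0.3 kg. x runs along the shaft to the head; origin on the axis, 98 mm from the plain end, 62 mm from the head's near face, near the centre of mass. At the start 122 mm of it are in the sleeve, so that only 38 mm of bare shaft and the head stick out.
- plunger_tail (a point): centre of the plunger's plain end face (the end inside the sleeve at the start)
- stand: grey stand fixed to the bench with a steel mould sleeve on it at 30 degrees to the bench; base 150 x 92 x 10 mm. Origin on the bench, z up; the sleeve rises towards the stand's +x, which points to the robot's left, more or less (within 0.35 rad). Resin film makes the bore rough: the plunger stays where it is when let go partly drawn, and binds if pulled askew (bound: over 20 N against the sleeve).
- sleeve_mouth (a point): centre of the sleeve's open upper end, 100 mm above the bench, 50 mm along the stand's x. Its x axis is the axis of the bore, pointing out of it, 30 degrees upward; y is level. The bore is 23.6 mm across (0.8 mm play round the shaft) and 122 mm deep, closed at the bottom; the sleeve is 42 mm across outside.
- cradle: cradle fixed to the bench: two steel V-blocks on a base 180 x 70 x 10 mm. Origin on the bench, x along the grooves (within 0.45 rad of the robot's left), z up. Blocks at x = -46 and +46 mm, 12 mm thick, 56 mm wide, 68 mm high, V bottom 44 mm up. Guards 75 mm high flank the head's place beyond each block (x 54 to 88 mm, 48 mm between them), so fingers fit only between the blocks (80 mm free down to the base).
- cradle_seat (a point): point midway between the V-blocks, 60 mm above the bench, where the origin of the plunger lies when it rests properly in the cradle; x along the grooves. Up to 10 mm off along x is all right.
- timer: white bench timer 60 x 70 x 23 mm, loose, to be left alone; origin at the centre of its underside
- loupe: silvery loupe 40 mm wide, 36 mm high, loose, to be left alone; origin at the centre of its underside
- slide_box: blue box of glass slides 35 x 86 x 31 mm, loose, to be left alone; origin at the centre of its underside
- clay_block: olive block of modelling clay 45 x 70 x 22 mm, loose, to be left alone; origin at the centre of its underside

How it is judged:
By the outcome, as a careful person would: the job done as asked, in the order asked, and still so for the second after the job is handed in, with the robot touching nothing.
It also fails if it takes over 58 s, if anything falls off the work surface, if the arm or the gripper's body presses on something with over 40 N, if the wrist force passes 120 N, or if a joint passes its speed limit or range.

### The arm

A 6-joint arm with a two-finger parallel gripper is mounted at the origin on a cart in front of the work surface, level with it; the furniture and walls round the work are solid. World frame = base frame: x ahead of the robot, y to its left, z up, the work surface at z = 0. Lengths are in m, angles in rad, forces in N, time in s.
With the tool pointing down it reaches from about 0.25 to 0.725 m from the base axis. Payload 4 kg.
Tool frame: the origin (TCP) lies on the centre line of the jaws, within the pads' length; the fingertips stand tip_reach ahead of it and the grasp point (between the pads) lies 5 mm behind it (tip_reach is the distance from the TCP to the fingertips, in m); z points along the fingers, y is the direction in which the jaws open and shut (so a half turn about z gives the same grasp; the last joint's range is limited). The gripper opens to 85 mm and grips with 20 to 120 N. Pads are 22 mm wide; open, the fingers measure 114 mm over their backs; the gripper's body (76 mm by 85 mm) begins 54 mm behind the grasp point. The pads swing forward as they close: fully open they stand 13 mm farther back than shut.
Start: joints at [-1.148, 0.241, 0.005, 1.335, 0, 1.571], TCP at [0.205, -0.456, 0.245] pointing down, gripper open.
Joint ranges: [-2.72, 2.72], [-1.05, 1.87], [-1.09, 1.28], [-1.99, 2.15], [-1.42, 1.44], [-3.14, 3.14]. Speed limits (rad/s): [2.79, 2.79, 3.14, 3.14, 3.14, 3.14].

### API

Orientations are given as a unit quaternion [x, y, z, w].
In Python, from workcell import * gives the robot as it stands.
- The arm moves only by the tool arm_command, never from a script. Its arguments are lists of equal length, an entry for each row: "translation": the shift along the tool's x, y, z in cm, a list of three; "turn": the turn about the tool's z in rad; "hand": the closure, from 0 (fully open) to 1 (shut). In form: {"translation": [[x, y, z], ...], "turn": [turn, ...], "hand": [hand, ...]}. A call has 1 to 5 rows; each row is the pose to reach, as a shift and turn from the pose commanded when the call began, along the tool's axes at that moment; what a row does not reach only later rows make up. A row lasts 1/12 s, in which the tool goes at most 41.7 mm and 7.16 degrees, less where a joint would pass 70% of its speed; a pose out of reach is approached as far as the arm can. A call with a gripper value outside its range is refused whole. The fingers move at their own pace and stop on an object; the grip force is fixed at half the most. Time passes only in rows, so rows that repeat a pose let the fingers close. It gives the time, the measured TCP pose, the force and the opening at its end, in the units of the state.
- get_obs(): the state, without advancing time (a new reading comes with each control period).
- camera(name): name is "scene" or "top"; returns (picture, depth): 480x640x3 uint8, red, green, blue; 480x640 float32, m along the optical axis (not along the pixel's ray), 0 where there is no reading.
- camera_info(name): a dict with "mtx" (3x3 intrinsics, pixels), "dist_coeffs" ([k1, k2, p1, p2, k3] as OpenCV has them; the pictures are not rectified), "world_to_cam" (4x4, takes a point from world to camera coordinates). Camera axes: x right, y down, z forward; pixel columns grow to the right and rows downward; lengths in m; the calibration is good to about 2 mm. A picture is of the moment at which its call begins. camera_info takes no time and is no camera call.
- job_done(): hands the job in, once; it reports no verdict.
Trained networks look in the newest picture that a camera, given by its name, has taken for a name from the list of things; names that differ only in an ending like _2 or _b are one class to them, and where a whole thing is asked for, a point or a joint stands for the part that bears it (a point fixed in the world has none). Each returns a list of dicts, best first, with "conf" (0 to 1); they miss things now and then, are a little off and sometimes report something else, mostly with a low value. They report only what shows in the picture. A call takes as long as a camera call.
- search_frame(camera, name): "location" ([row, column] in pixels, amid what is visible of it).
- spot_point(camera, name): "location" ([row, column] in pixels: a listed point, or the origin of a listed thing).
The state is a dict: "clock": time; "joint_pos": joint angles; "joint_vel": joint speeds; "tau": joint torques, N m; "eef_pos": TCP position; "tool_rot": TCP orientation; "ft_force": force on the tool from outside, world axes, zero at the start; "ft_torque": the same for the moment, N m; "grip_width": finger opening in m.
Only numpy, scipy, OpenCV 4.12 (cv2) and the standard library are available. Lean on these libraries where they do the work, as an engineer would, in place of code of your own. Each camera call takes 0.05 s, during which the arm holds its last target. There are 200 camera calls.

## Working session

There is one attempt and no reset: what is moved stays moved. The work goes in short steps, Python scripts to look and compute and a tool call to move; the robot and the scene stay as the last step left them, time stands still between calls to the robot, and variables do not carry over. Pictures are saved under pics/ and viewed, about 8 in all and at most 12, crops included, and the job is handed in when it is done.

Besides the shell and the picture viewer there is one more tool, called after "Emit:" as name([rows], argument=value, ...), one row to a line, values as JSON. arm_command: Moves the arm, as the interface text tells. Its arguments: {"type":"object","properties":{"translation":{"type":"array","items":{"type":"array","items":{"type":"number"}}},"turn":{"type":"array","items":{"type":"number"}},"hand":{"type":"array","items":{"type":"number"}}},"required":["translation","turn","hand"]}

```bash
mkdir -p pics; ls; cat > h.py <<'E'
from workcell import *
import numpy as np, cv2
from scipy.spatial.transform import Rotation as R
def cam(n):
    im,d=camera(n); return im,d,camera_info(n)
def world(ci,d,r,c,w=2):
    K=np.array(ci["mtx"]);D=np.array(ci["dist_coeffs"]);T=np.linalg.inv(np.array(ci["world_to_cam"]))
    p=d[int(r)-w:int(r)+w+1,int(c)-w:int(c)+w+1];p=p[p>0]
    z=np.median(p) if p.size else np.nan
    u=cv2.undistortPoints(np.array([[[c,r]]],float),K,D)[0,0]
    return (T@[u[0]*z,u[1]*z,z,1])[:3]
def cloud(ci,d):
    K=np.array(ci["mtx"]);D=np.array(ci["dist_coeffs"]);T=np.linalg.inv(np.array(ci["world_to_cam"]))
    h,w=d.shape;c,r=np.meshgrid(np.arange(w),np.arange(h))
    u=cv2.undistortPoints(np.stack([c,r],-1).reshape(-1,1,2).astype(float),K,D).reshape(h,w,2)
    P=np.concatenate([u*d[...,None],d[...,None],np.ones((h,w,1))],-1)@T.T
    P=P[...,:3].copy();P[d<=0]=np.nan;return P
def ray(ci,r,c,z):
    "intersection of pixel ray with plane at height z"
    K=np.array(ci["mtx"]);D=np.array(ci["dist_coeffs"]);T=np.linalg.inv(np.array(ci["world_to_cam"]))
    u=cv2.undistortPoints(np.array([[[c,r]]],float),K,D)[0,0]
    o=T[:3,3];v=T[:3,:3]@[u[0],u[1],1];return o+v*(z-o[2])/v[2]
E
python3 - <<'E'
from h import *
np.set_printoptions(precision=4,suppress=True)
o=get_obs();print({k:np.round(v,4) for k,v in o.items()})
for n in("scene","top"):
    im,d,ci=cam(n);cv2.imwrite(f"pics/{n}0.png",im[...,::-1]);np.savez(f"{n}0.npz",im=im,d=d)
    print(n,np.linalg.inv(ci["world_to_cam"])[:3,3])
    for nm in("plunger","plunger_tail","stand","sleeve_mouth","cradle","cradle_seat","timer","loupe","slide_box","clay_block"):
        for f in(spot_point,):
            for q in f(n,nm)[:2]:
                if q["conf"]>.3:
                    r,c=q["location"];print(nm,np.round([r,c,q["conf"]],2),world(ci,d,r,c))
E
```

```text
pics
{'clock': np.float64(0.0), 'joint_pos': array([-1.148 ,  0.2414,  0.0037,  1.3352,  0.    ,  1.5708]), 'joint_vel': array([-0.0006,  0.0003, -0.0005, -0.002 ,  0.0007,  0.    ]), 'tau': array([ -0.0014, -37.232 ,  25.2408,   0.0169,  -0.0002,  -0.    ]), 'eef_pos': array([ 0.2049, -0.4554,  0.2444]), 'tool_rot': array([ 0.9777,  0.2098, -0.0002, -0.001 ]), 'ft_force': array([0.5062, 0.3366, 0.0209]), 'ft_torque': array([-0.0228, -0.0438,  0.0087]), 'grip_width': np.float64(0.0851)}
scene [0.0859 0.9283 0.6148]
plunger [274.9  297.6    0.64] [0.4572 0.2512 0.1253]
stand [300.3  303.3    0.76] [0.4784 0.1903 0.0148]
stand [253.4  304.3    0.35] [0.5683 0.0059 0.0231]
sleeve_mouth [276.8  298.1    0.72] [0.456  0.2516 0.1212]
cradle [232.   361.9    0.86] [ 0.4688 -0.1756  0.0244]
cradle [273.3  371.1    0.63] [0.3716 0.0216 0.0187]
cradle_seat [211.   365.6    0.66] [ 0.492  -0.2699  0.0495]
cradle_seat [262.   336.6    0.45] [ 0.4773 -0.0042  0.0124]
timer [319.6  202.3    0.95] [0.644  0.351  0.0189]
loupe [266.1  338.1    0.72] [ 0.4724 -0.0031  0.0014]
slide_box [254.9  307.     0.92] [ 0.5671 -0.0074  0.0116]
slide_box [271.6  369.8    0.61] [0.3767 0.0171 0.0199]
clay_block [271.1  368.2    0.89] [0.3809 0.0177 0.0207]
top [0.4481 0.0242 0.9855]
plunger [256.3  232.9    0.83] [0.4816 0.1863 0.1095]
sleeve_mouth [259.2  221.8    0.94] [0.4758 0.2078 0.1104]
cradle [259.3  423.8    0.67] [ 0.4794 -0.2163  0.0094]
cradle_seat [258.1  434.4    0.67] [ 0.482  -0.2393  0.0109]
timer [179.6  182.     0.62] [0.6538 0.3173 0.0205]
loupe [257.4  336.4    0.71] [ 0.4825 -0.0222  0.0307]
slide_box [215.3  337.2    0.73] [ 0.574  -0.0242  0.0314]
```

View pics/scene0.png

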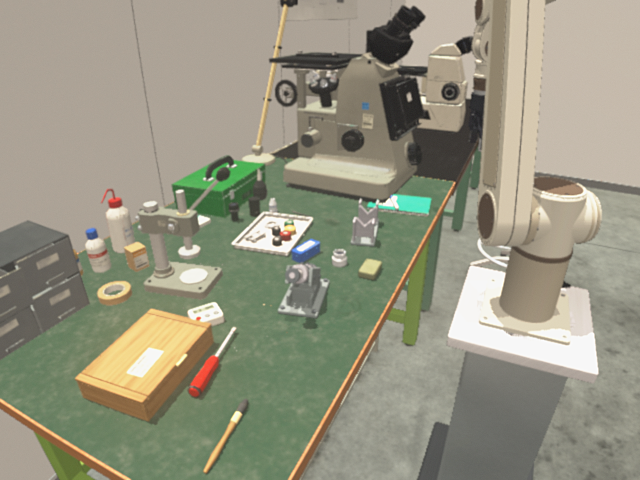

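View pics/top0.png

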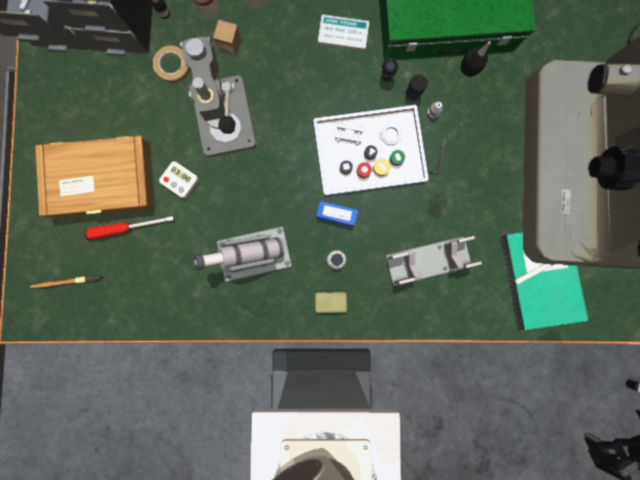

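The scene view shows the stand with sleeve at (290,300) and the cradle at (220,365). In the top view the plunger head is at about (261,199), the sleeve axis runs from (246,280) to (259,210), and the cradle spans (268,392) to (248,470).

```bash
cat > fit.py <<'E'
from h import *
from scipy.optimize import least_squares
np.set_printoptions(precision=4,suppress=True)
def fitcyl(P,r,el,p0,yaw0,fixyaw=None):
    # axis: point (x0,y0 at ref) ; u=(cos el cos yaw, cos el sin yaw, sin el)
    def axis(q):
        yaw=q[2] if fixyaw is None else fixyaw
        u=np.array([np.cos(el)*np.cos(yaw),np.cos(el)*np.sin(yaw),np.sin(el)])
        l=np.array([-np.sin(yaw),np.cos(yaw),0]);n=np.cross(u,l)
        return u,l,n
    def f(q):
        u,l,n=axis(q);c=p0+l*q[0]+n*q[1]
        v=P-c;v=v-np.outer(v@u,u);return np.linalg.norm(v,axis=1)-r
    s=least_squares(f,[0,0,yaw0],loss="soft_l1",f_scale=.001)
    u,l,n=axis(s.x);return p0+l*s.x[0]+n*s.x[1],u,np.median(abs(s.fun)),s.x
E
python3 - <<'E'
from fit import *
import workcell;print([k for k in dir(workcell) if not k.startswith('__')], getattr(workcell,'tip_reach',None))
for n in("top","scene"):
    z=np.load(n+"0.npz");ci=camera_info(n);C=cloud(ci,z["d"])
    bench=C[np.isfinite(C[...,2])&(abs(C[...,2])<.02)&(abs(C[...,0]-.45)<.1)&(abs(C[...,1])<.3)]
    print(n,"bench z",np.median(bench[:,2]))
    # sleeve
    yaw=np.arctan2(.2078-.12,-.008*4) 
    c=C[(C[...,2]>.06)&(C[...,2]<.16)&(abs(C[...,0]-.48)<.09)&(C[...,1]>.06)&(C[...,1]<.30)]
    print(c.shape,c.min(0),c.max(0))
    sl=c[(c[:,1]<.18)]
    p,u,e,q=fitcyl(sl,.021,np.pi/6,np.array([.48,.16,.08]),1.7)
    t=(.1-p[2])/u[2];print("sleeve",len(sl),"point at z=.1:",p+u*t,"yaw",np.arctan2(u[1],u[0]),e)
    # along-axis profile
    v=c-p;s=v@u;rad=np.linalg.norm(v-np.outer(s,u),axis=1)
    for a in np.arange(-.08,.16,.008):
        m=(s>=a)&(s<a+.008)
        if m.sum()>3: print(round(a-t,3),m.sum(),np.round(np.percentile(rad[m],[10,50,90]),4))
    # cradle
    k=C[(C[...,2]>.005)&(C[...,2]<.1)&(abs(C[...,0]-.48)<.1)&(abs(C[...,1]+.21)<.14)]
    for lo,hi in((.005,.02),(.04,.066),(.064,.085)):
        b=k[(k[:,2]>lo)&(k[:,2]<hi)]
        if len(b)>5:
            r=cv2.minAreaRect((b[:,:2]*1000).astype(np.float32));print("cradle",lo,len(b),r,np.median(b,0))
E
```

```text
['Unreachable', 'camera', 'camera_info', 'get_obs', 'job_done', 'search_frame', 'spot_point', 'tip_reach'] 0.014
top bench z 0.0009029479332125501
(1911, 3) [0.4527 0.0995 0.06  ] [0.5301 0.2639 0.1392]
sleeve 1035 point at z=.1: [0.4787 0.2104 0.1   ] yaw 1.8314996789817588 0.0017097219952125625
-0.116 14 [0.0195 0.0203 0.0223]
-0.108 51 [0.0189 0.0204 0.0234]
-0.1 86 [0.0188 0.0213 0.0314]
-0.092 93 [0.0204 0.0228 0.0309]
-0.084 118 [0.019  0.0219 0.0313]
-0.076 107 [0.0188 0.0206 0.0309]
-0.068 102 [0.0186 0.0206 0.0314]
-0.06 113 [0.0188 0.0205 0.0312]
-0.052 110 [0.0191 0.0211 0.031 ]
-0.044 111 [0.0188 0.021  0.0308]
-0.036 101 [0.0191 0.0219 0.0319]
-0.028 144 [0.0202 0.0233 0.0317]
-0.02 125 [0.0185 0.0213 0.0314]
-0.012 151 [0.0185 0.0227 0.0309]
-0.004 134 [0.0111 0.0185 0.022 ]
0.004 43 [0.0073 0.0099 0.0119]
0.012 44 [0.0071 0.009  0.0122]
0.02 45 [0.0072 0.0097 0.0128]
0.028 44 [0.0071 0.0098 0.0129]
0.036 44 [0.0076 0.0123 0.0172]
0.044 74 [0.0116 0.0144 0.0181]
0.052 55 [0.0043 0.0106 0.0154]
cradle 0.005 1864 ((485.41253662109375, -205.95928955078125), (182.9619598388
[... 804 characters left out ...]
297]
-0.029 51 [0.0159 0.0224 0.028 ]
-0.021 36 [0.0113 0.0199 0.0325]
-0.013 103 [0.0136 0.0203 0.0402]
-0.005 113 [0.0057 0.013  0.0224]
0.003 22 [0.002  0.0122 0.0185]
0.011 4 [0.0028 0.0054 0.0066]
0.043 80 [0.0053 0.0123 0.0214]
0.051 104 [0.0051 0.0141 0.0222]
cradle 0.005 296 ((475.20355224609375, -237.46429443359375), (70.37651824951172, 210.44161987304688), 11.009854316711426) [ 0.4601 -0.1698  0.0104]
cradle 0.04 279 ((473.583740234375, -213.5240478515625), (60.73872375488281, 157.25987243652344), 13.91872501373291) [ 0.4759 -0.1832  0.051 ]
cradle 0.064 93 ((475.896484375, -225.15184020996094), (59.519954681396484, 179.56405639648438), 13.661127090454102) [ 0.4717 -0.1805  0.0708]
```

```bash
cat > joint.py <<'E'
from fit import *
def joint(C,x0,adv=0.0):
    "x0: mouth x,y,yaw ; joint fit sleeve r21, shaft r11, head r16; returns x,y,z,yaw"
    c=C[(C[...,2]>.055)&(C[...,2]<.22)&(abs(C[...,0]-.48)<.10)&(C[...,1]>.04)&(C[...,1]<.34)]
    q=np.array([*x0[:2],.1,x0[2]])
    def res(q,c,kind):
        el=np.pi/6;u=np.array([np.cos(el)*np.cos(q[3]),np.cos(el)*np.sin(q[3]),.5])
        v=c-q[:3];s=v@u;rad=np.linalg.norm(v-np.outer(s,u),axis=1)
        rr=np.where(kind==0,.021,np.where(kind==1,.011,.016));return rad-rr,s
    for it in range(8):
        r,s=res(q,c,0);kind=np.full(len(c),-1)
        kind[(s<-.006)&(s>-.11)]=0;kind[(s>.005)&(s<.034+adv)]=1;kind[(s>.041+adv)&(s<.047+adv)]=2
        r,_=res(q,c,kind);m=(kind>=0)&(abs(r)<(.008 if it<3 else .004))
        q=least_squares(lambda q:res(q,c[m],kind[m])[0],q,loss="soft_l1",f_scale=.001).x
    r,_=res(q,c[m],kind[m])
    u=np.array([np.cos(q[3])*.866,np.sin(q[3])*.866,.5]);t=(.1-q[2])/.5
    return q,q[:3]+u*t,[(np.sum(kind[m]==k),np.median(r[kind[m]==k])) for k in(0,1,2)]
E
python3 - <<'E'
from joint import *
for n in("top","scene"):
    z=np.load(n+"0.npz");C=cloud(camera_info(n),z["d"])
    for x0 in((.478,.208,1.82),(.472,.210,1.78)): print(n,*joint(C,x0))
    b=C[(C[...,2]>.007)&(C[...,2]<.014)&(abs(C[...,0]-.49)<.09)&(C[...,1]>.06)&(C[...,1]<.28)]
    print(len(b),cv2.minAreaRect((b[:,:2]*1000).astype(np.float32)))
im=np.load("top0.npz")["im"];cv2.imwrite("pics/a.png",cv2.resize(im[215:290,180:480,::-1],None,fx=2.6,fy=2.6,interpolation=cv2.INTER_CUBIC))
E
```

```text
top [0.5334 0.0512 0.008  2.0111] [0.4654 0.1955 0.1   ] [(np.int64(0), np.float64(nan)), (np.int64(0), np.float64(nan)), (np.int64(0), np.float64(nan))]
top [ 0.5211  0.0037 -0.0225  1.7702] [0.4791 0.2116 0.1   ] [(np.int64(0), np.float64(nan)), (np.int64(0), np.float64(nan)), (np.int64(0), np.float64(nan))]
907 ((492.52392578125, 159.97549438476562), (91.66677856445312, 149.3121337890625), 12.949499130249023)
scene [ 0.5034  0.0057 -0.0194  1.6966] [0.4774 0.2109 0.1   ] [(np.int64(0), np.float64(nan)), (np.int64(0), np.float64(nan)), (np.int64(0), np.float64(nan))]
scene [0.4324 0.4798 0.2565 1.722 ] [0.4732 0.2118 0.1   ] [(np.int64(0), np.float64(nan)), (np.int64(0), np.float64(nan)), (np.int64(0), np.float64(nan))]
706 ((490.5751037597656, 161.62991333007812), (91.55000305175781, 149.6080780029297), 12.314699172973633)
  return _methods._mean(a, axis=axis, dtype=dtype,
  ret = ret.dtype.type(ret / rcount)
```

View pics/a.png

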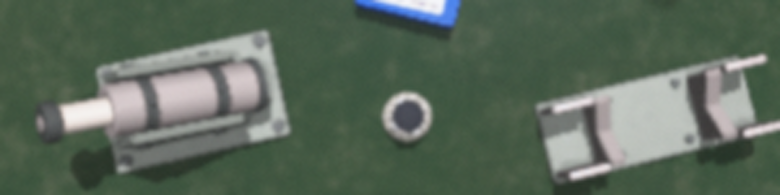

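```bash
python3 - <<'E'
from fit import *
yaw=1.793;e=np.array([np.cos(yaw),np.sin(yaw)]);l=np.array([-e[1],e[0]]);m=np.array([.4795,.2096])
for n in("top","scene"):
    z=np.load(n+"0.npz");C=cloud(camera_info(n),z["d"])
    c=C[(C[...,2]>.07)&(C[...,2]<.16)&(abs(C[...,0]-.48)<.06)&(C[...,1]>.08)&(C[...,1]<.30)]
    a=(c[:,:2]-m)@e;b=(c[:,:2]-m)@l;h=c[:,2]-.1-a*np.tan(np.pi/6)
    for lo in np.arange(-.06,.06,.008):
        k=(a>lo)&(a<lo+.008)&(h>-.004)
        if k.sum()>4: print(n,round(lo,3),k.sum(),"lat lo/med/hi mm",np.round(1e3*np.percentile(b[k],[3,50,97]),1),"mid",round(5e2*(np.percentile(b[k],3)+np.percentile(b[k],97)),1),"hmax",np.round(1e3*np.percentile(h[k],95),1))
E
```

```text
top -0.06 121 lat lo/med/hi mm [-29.8  -0.9  27.1] mid -1.3 hmax 23.4
top -0.052 121 lat lo/med/hi mm [-29.1  -0.5  27. ] mid -1.1 hmax 23.6
top -0.044 131 lat lo/med/hi mm [-29.6  -0.4  27.6] mid -1.0 hmax 23.8
top -0.036 138 lat lo/med/hi mm [-29.    0.7  27.2] mid -0.9 hmax 27.7
top -0.028 124 lat lo/med/hi mm [-30.   -0.2  28.3] mid -0.8 hmax 23.2
top -0.02 150 lat lo/med/hi mm [-29.9   1.2  29.3] mid -0.3 hmax 24.2
top -0.012 108 lat lo/med/hi mm [-28.   -0.5  25.5] mid -1.2 hmax 23.7
top -0.004 67 lat lo/med/hi mm [-20.5  -0.2  18.3] mid -1.1 hmax 15.1
top 0.004 50 lat lo/med/hi mm [-11.5  -1.5   8.8] mid -1.3 hmax 11.2
top 0.012 54 lat lo/med/hi mm [-11.6  -0.4   8.8] mid -1.4 hmax 12.2
top 0.02 51 lat lo/med/hi mm [-11.2  -1.2   8.5] mid -1.3 hmax 12.3
top 0.028 71 lat lo/med/hi mm [-13.5  -0.9  10.2] mid -1.7 hmax 18.3
top 0.036 63 lat lo/med/hi mm [-15.8   0.   13.1] mid -1.4 hmax 16.3
top 0.044 25 lat lo/med/hi mm [-13.9  -0.1  13.3] mid -0.3 hmax 6.1
scene -0.06 7 lat lo/med/hi mm [11.4 28.6 28.8] mid 20.1 hmax 18.1
scene -0.052 9 lat lo/med/hi mm [-16.4  23.3  29.5] mid 6.5 hmax 19.9
scene -0.044 9 lat lo/med/hi mm [-11.3  28.9  29.4] mid 9.0 hmax 16.6
scene -0.036 19 lat lo/med/hi mm [-16.2   7.2  29.2] mid 6.5 hmax 28.0
scene -0.028 23 lat lo/med/hi mm [-23.9  11.9  29.4] mid 2.8 hmax 23.2
scene -0.02 37 lat lo/med/hi mm [-28.7  19.5  29.6] mid 0.5 hmax 19.5
scene -0.012 75 lat lo/med/hi mm [-29.3   6.5  29.5] mid 0.1 hmax 20.8
scene -0.004 39 lat lo/med/hi mm [ 0.4 12.7 20. ] mid 10.2 hmax 13.9
scene 0.004 7 lat lo/med/hi mm [ 5.   9.6 10.9] mid 7.9 hmax 8.1
scene 0.036 60 lat lo/med/hi mm [-11.7   1.4  13.7] mid 1.0 hmax 14.2
scene 0.044 46 lat lo/med/hi mm [-14.4  -0.7  14.7] mid 0.1 hmax 4.3
```

Emit:
arm_command([
  [2.7,-2.7,0],
  [5.4,-5.4,0],
  [8.1,-8.1,0],
  [10.8,-10.8,0],
  [13.5,-13.5,0],
], turn=[-0.11,-0.22,-0.33,-0.44,-0.55], hand=[0,0,0,0,0])

```text
clock: 1.52
eef_pos: [0.273, -0.2759, 0.2453]
tool_rot: [0.883, 0.469, 0.0, 0.0]
ft_force: [0.5, -0.9, 0.0]
grip_width: 0.0854
```

Emit:
arm_command([
  [3.8,-0.9,0],
  [7.6,-1.8,0],
  [11.4,-2.7,0],
  [15.2,-3.6,0],
  [19.0,-4.5,0],
], turn=[-0.11,-0.22,-0.33,-0.44,-0.55], hand=[0,0,0,0,0])

```text
clock: 1.93
eef_pos: [0.3429, -0.0934, 0.2457]
tool_rot: [0.722, 0.692, 0.0, 0.001]
ft_force: [1.2, -0.7, -0.1]
grip_width: 0.0852
```

Emit:
arm_command([
  [3.7,1.2,0],
  [7.4,2.4,0],
  [11.1,3.6,0],
  [14.8,4.8,0],
  [18.5,6.0,0],
], turn=[-0.06,-0.12,-0.18,-0.24,-0.27], hand=[0,0,0,0,0])

```text
clock: 2.35
eef_pos: [0.4118, 0.0889, 0.2456]
tool_rot: [0.623, 0.782, 0.0, 0.0]
ft_force: [1.7, 0.6, 0.2]
grip_width: 0.0855
```

Emit:
arm_command([
  [3,2,1],
  [6,4,2.5],
  [9,6,4.2],
  [12,7.9,6],
  [14.2,9.3,7.5],
], turn=[0,0,0,0,0], hand=[0,0.1,0.3,0.3,0.3])

```text
clock: 2.77
eef_pos: [0.4714, 0.2486, 0.1691]
tool_rot: [0.624, 0.782, 0.0, -0.0]
ft_force: [0.7, -0.3, -0.7]
grip_width: 0.0596
```

Emit:
arm_command([
  [0,0,0],
  [0,0,0],
], turn=[0,0], hand=[0.3,0.3])

```text
clock: 2.93
eef_pos: [0.4701, 0.2466, 0.1686]
tool_rot: [0.623, 0.782, -0.002, -0.001]
ft_force: [-0.2, -0.5, -0.2]
grip_width: 0.06
```

```bash
python3 - <<'E'
from fit import *
o=get_obs();q=o["tool_rot"];print(o["eef_pos"],2*np.arctan2(q[1],q[0]),o["grip_width"],o["ft_force"])
im,d,ci=cam("scene");np.savez("s1.npz",im=im,d=d)
cv2.imwrite("pics/s1.png",cv2.resize(im[210:330,220:380,::-1],None,fx=5,fy=5,interpolation=cv2.INTER_CUBIC))
E
```

```text
[0.4701 0.2466 0.1686] 1.7952694165065672 0.059997534757521995 [-0.2216 -0.4531 -0.1559]
```

View pics/s1.png

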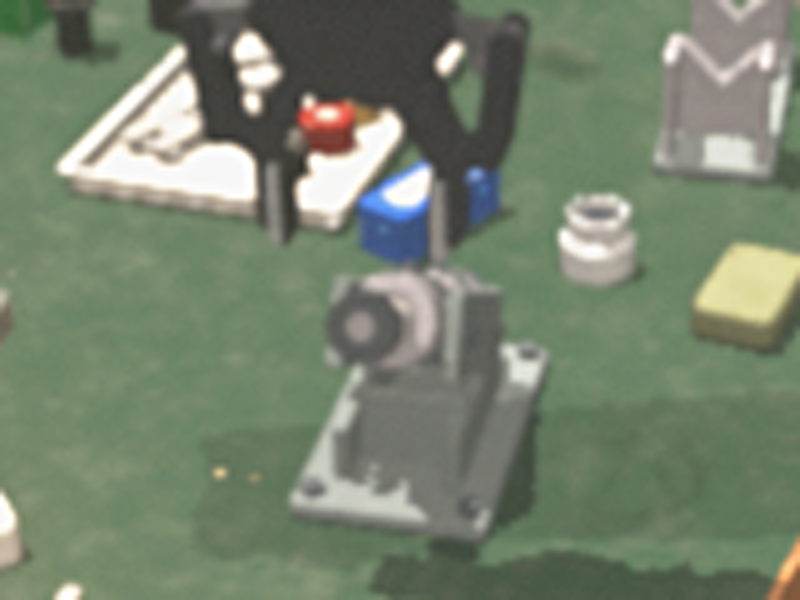

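The crop shows the finger midline at about column 361 and the dark head's centre at about 363, so the gripper is laterally centred over the head. I'll descend.

Emit:
arm_command([
  [0,0.1,1.5],
  [0,0.1,3],
  [0,0.1,4.2],
  [0,0.1,5],
  [0,0.1,5],
], turn=[0,0,0,0,0], hand=[0.3,0.3,0.3,0.45,0.55])

```text
clock: 3.4
eef_pos: [0.471, 0.2445, 0.1196]
tool_rot: [0.625, 0.781, -0.001, -0.0]
ft_force: [-0.5, -0.9, -1.0]
grip_width: 0.0387
```

Emit:
arm_command([
  [0,0,0],
  [0,0,0],
  [0,0,0],
], turn=[0,0,0], hand=[0.57,0.58,0.59])

```text
clock: 3.65
eef_pos: [0.4726, 0.2461, 0.1215]
tool_rot: [0.625, 0.781, 0.001, 0.0]
ft_force: [0.7, 0.1, 1.2]
grip_width: 0.0349
```

```bash
python3 - <<'E'
from fit import *
o=get_obs();q=o["tool_rot"];print(o["eef_pos"],2*np.arctan2(q[1],q[0]),o["grip_width"],o["ft_force"],o["ft_torque"])
im,d,ci=cam("scene");np.savez("s2.npz",im=im,d=d)
cv2.imwrite("pics/s2.png",cv2.resize(im[235:305,253:333,::-1],None,fx=8,fy=8,interpolation=cv2.INTER_CUBIC))
E
```

```text
[0.4726 0.2461 0.1215] 1.792427103740944 0.03485708390479934 [0.7091 0.1135 1.188 ] [-0.0191  0.0571  0.0024]
```

View pics/s2.png

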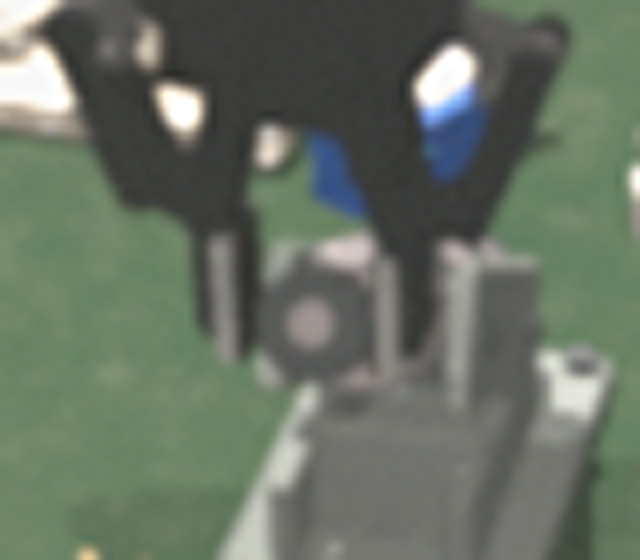

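The crop shows the head (258–370) sitting between the pad edges (about 240 and 375), roughly 1 mm nearer the right pad. I'll shift a little and close gradually, checking force.

Emit:
arm_command([
  [0,-0.1,0],
  [0,-0.1,0],
  [0,-0.1,0],
  [0,-0.1,0],
], turn=[0,0,0,0], hand=[0.59,0.6,0.61,0.615])

```text
clock: 4.03
eef_pos: [0.4709, 0.2459, 0.1204]
tool_rot: [0.624, 0.781, 0.0, 0.0]
ft_force: [-0.3, -0.2, 0.5]
grip_width: 0.0328
```

Emit:
arm_command([
  [0,0,0],
  [0,0,0],
], turn=[0,0], hand=[0.62,0.625])

```text
clock: 4.2
eef_pos: [0.471, 0.2459, 0.1203]
tool_rot: [0.624, 0.781, 0.0, 0.0]
ft_force: [-0.5, -0.0, -0.6]
grip_width: 0.0324
```

Emit:
arm_command([
  [0,0,0],
  [0,0,0],
], turn=[0,0], hand=[0.63,0.64])

```text
clock: 4.37
eef_pos: [0.471, 0.2459, 0.1204]
tool_rot: [0.624, 0.781, 0.0, 0.0]
ft_force: [0.3, 0.3, 1.0]
grip_width: 0.0311
```

Emit:
arm_command([
  [0,0,0],
  [0,0,0],
  [0,0,0],
], turn=[0,0,0], hand=[0.65,0.68,0.72])

```text
clock: 4.62
eef_pos: [0.471, 0.246, 0.1205]
tool_rot: [0.624, 0.781, 0.0, -0.0]
ft_force: [-0.0, 0.6, 2.7]
grip_width: 0.0297
```

Emit:
arm_command([
  [0,0,0],
  [0,0,0],
], turn=[0,0], hand=[0.85,1])

```text
clock: 4.78
eef_pos: [0.471, 0.2459, 0.1205]
tool_rot: [0.624, 0.781, 0.0, -0.0]
ft_force: [-0.6, 0.6, 1.9]
grip_width: 0.0297
```

Emit:
arm_command([
  [0.09,0,-0.05],
  [0.17,0,-0.1],
  [0.26,0,-0.15],
  [0.35,0,-0.2],
], turn=[0,0,0,0], hand=[1,1,1,1])

```text
clock: 5.12
eef_pos: [0.47, 0.2485, 0.1219]
tool_rot: [0.625, 0.781, -0.001, 0.0]
ft_force: [1.2, -3.1, -1.4]
grip_width: 0.03
```

```bash
python3 - <<'E'
from fit import *
o=get_obs();q=o["tool_rot"];print(o["eef_pos"],2*np.arctan2(q[1],q[0]),o["grip_width"],o["ft_force"],o["ft_torque"])
E
```

```text
[0.47   0.2485 0.1219] 1.792213240257466 0.029990578996030127 [ 1.1877 -3.1396 -1.3937] [-0.6069 -0.265  -0.0143]
```

Emit:
arm_command([
  [0.35,0,-0.2],
  [0.69,0,-0.4],
  [1.04,0,-0.6],
  [1.39,0,-0.8],
  [1.73,0,-1.0],
], turn=[0,0,0,0,0], hand=[1,1,1,1,1])

```text
clock: 5.53
eef_pos: [0.466, 0.2666, 0.1325]
tool_rot: [0.624, 0.781, -0.0, -0.0]
ft_force: [0.4, -2.3, -1.4]
grip_width: 0.0299
```

Emit:
arm_command([
  [0.35,0,-0.2],
  [0.69,0,-0.4],
  [1.04,0,-0.6],
  [1.39,0,-0.8],
  [1.73,0,-1.0],
], turn=[0,0,0,0,0], hand=[1,1,1,1,1])

```text
clock: 5.95
eef_pos: [0.4623, 0.2834, 0.1425]
tool_rot: [0.624, 0.781, 0.0, -0.0]
ft_force: [-0.2, -0.8, -1.2]
grip_width: 0.0296
```

```bash
python3 - <<'E'
from fit import *
o=get_obs();q=o["tool_rot"];print(o["eef_pos"],2*np.arctan2(q[1],q[0]),o["grip_width"],o["ft_force"],o["ft_torque"])
im,d,ci=cam("scene");im2,d2,_=cam("top")
a=cv2.resize(im[215:305,253:353,::-1],(600,540),interpolation=cv2.INTER_CUBIC)
cv2.imwrite("pics/s3.png",a)
E
```

```text
[0.4623 0.2834 0.1425] 1.7929939497024339 0.029622100097198956 [-0.1831 -0.8191 -1.1907] [-0.3624 -0.0823  0.026 ]
```

View pics/s3.png

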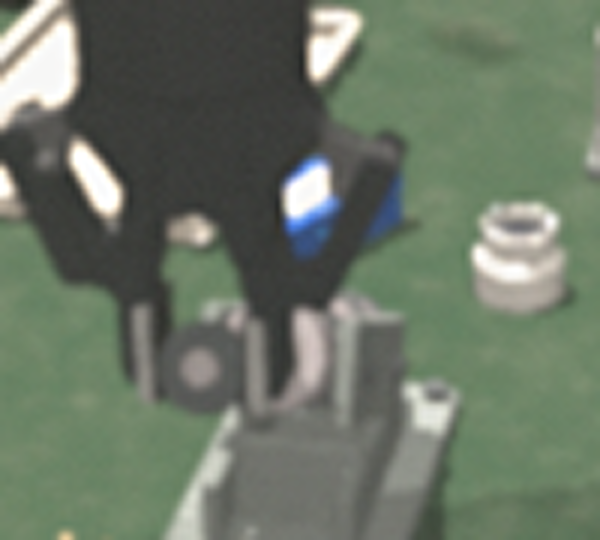

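Emit:
arm_command([
  [0.35,0,-0.2],
  [0.69,0,-0.4],
  [1.04,0,-0.6],
  [1.39,0,-0.8],
  [1.73,0,-1.0],
], turn=[0,0,0,0,0], hand=[1,1,1,1,1])

```text
clock: 6.47
eef_pos: [0.4586, 0.3002, 0.1525]
tool_rot: [0.624, 0.781, 0.0, -0.0]
ft_force: [0.0, -1.4, -1.0]
grip_width: 0.0298
```

Emit:
arm_command([
  [0,0,0],
  [0,0,0],
  [0,0,0],
  [0,0,0],
], turn=[0,0,0,0], hand=[1,1,0.55,0.45])

```text
clock: 6.8
eef_pos: [0.4589, 0.3001, 0.1526]
tool_rot: [0.624, 0.781, 0.0, -0.0]
ft_force: [-0.1, 0.6, 0.7]
grip_width: 0.0468
```

```bash
python3 - <<'E'
from fit import *
o=get_obs();q=o["tool_rot"];print(o["eef_pos"],2*np.arctan2(q[1],q[0]),o["grip_width"],o["ft_force"],o["ft_torque"])
E
```

```text
[0.4589 0.3001 0.1526] 1.7929373076195645 0.04677883013558411 [-0.0897  0.6363  0.6605] [ 0.0243 -0.0959 -0.0317]
```

Emit:
arm_command([
  [0,0,0],
  [-1.5,0,0.9],
  [-3,0,1.8],
  [-4.5,0,2.7],
  [-5.9,0,3.6],
], turn=[0,0,0,0,0], hand=[0.35,0.35,0.35,0.35,0.45])

```text
clock: 7.22
eef_pos: [0.472, 0.2417, 0.1161]
tool_rot: [0.624, 0.781, 0.0, 0.0]
ft_force: [0.5, 0.7, 0.7]
grip_width: 0.0473
```

Emit:
arm_command([
  [0,0,0],
  [0,0,0],
], turn=[0,0], hand=[0.6,0.65])

```text
clock: 7.38
eef_pos: [0.4716, 0.2417, 0.1161]
tool_rot: [0.625, 0.781, -0.0, -0.0]
ft_force: [0.3, -0.1, -0.7]
grip_width: 0.0302
```

```bash
python3 - <<'E'
from fit import *
o=get_obs();q=o["tool_rot"];print(o["eef_pos"],2*np.arctan2(q[1],q[0]),o["grip_width"],o["ft_force"],o["ft_torque"])
im,d,ci=cam("scene");im2,d2,ci2=cam("top")
a=cv2.resize(im[215:305,238:338,::-1],(500,450),interpolation=cv2.INTER_CUBIC)
b=cv2.resize(im2[210:300,165:265,::-1],(500,450),interpolation=cv2.INTER_CUBIC)
cv2.imwrite("pics/s4.png",np.vstack([a,b])[:, :] if 0 else cv2.resize(np.hstack([a,b]),(800,360)))
e=np.array([np.cos(1.793),np.sin(1.793)]);l=np.array([-e[1],e[0]]);g=o["eef_pos"][:2]
for n,D,c_ in(("scene",d,ci),("top",d2,ci2)):
    C=cloud(c_,D);c=C[(C[...,2]>.11)&(C[...,2]<.23)&(C[...,1]>.27)&(C[...,1]<.36)&(abs(C[...,0]-.46)<.05)]
    s=(c[:,:2]-g)@e;b_=(c[:,:2]-g)@l
    for lo in np.arange(.02,.09,.006):
        k=(s>lo)&(s<lo+.006)
        if k.sum()>4: print(n,round(lo,3),k.sum(),np.round(1e3*np.percentile(b_[k],[3,50,97]),1),"z",np.round(1e3*np.percentile(c[k,2],[5,50,95]),0))
E
```

```text
[0.4716 0.2417 0.1161] 1.7912849971548135 0.03023479315772377 [ 0.2705 -0.0769 -0.7188] [ 0.0021  0.0142 -0.0652]
scene 0.032 9 [-1.2  7.4  9.4] z [127. 140. 229.]
scene 0.038 6 [ 6.5  8.7 10.1] z [131. 140. 146.]
scene 0.056 12 [-6.7  8.6 14.4] z [148. 161. 165.]
scene 0.062 62 [-14.6   0.5  13.9] z [154. 160. 165.]
scene 0.068 105 [-13.   -0.6  13.4] z [144. 152. 158.]
scene 0.074 37 [-9.7  0.2  9.9] z [140. 144. 149.]
```

View pics/s4.png

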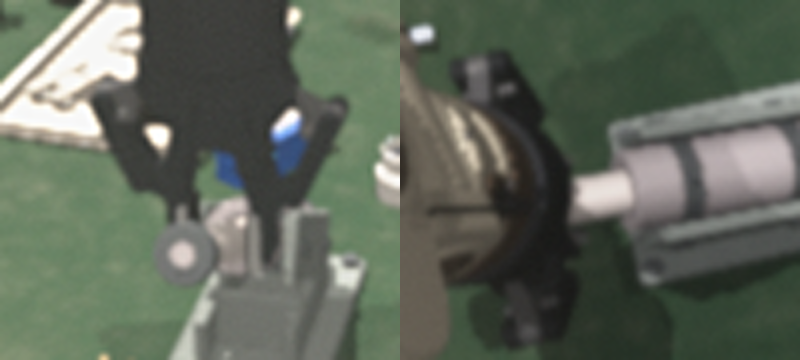

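The scene crop shows the head still in place (at 185,252), ahead of the fingers, and the top crop shows bare shaft leaving the sleeve. The depth data puts the shaft origin about 4–5 mm further along and 5 mm lower than the grasp point.

Emit:
arm_command([
  [0.2,0,0.2],
  [0.4,0,0.4],
  [0.4,0,0.4],
  [0.4,0,0.4],
  [0.4,0,0.4],
], turn=[0,0,0,0,0], hand=[0.65,0.67,0.69,0.71,0.73])

```text
clock: 7.9
eef_pos: [0.4707, 0.2466, 0.1124]
tool_rot: [0.624, 0.781, 0.0, 0.0]
ft_force: [-0.8, -1.1, -0.4]
grip_width: 0.023
```

Emit:
arm_command([
  [0,0,0],
  [0,0,0],
  [0,0,0],
], turn=[0,0,0], hand=[0.74,0.75,0.76])

```text
clock: 8.15
eef_pos: [0.4708, 0.2464, 0.1125]
tool_rot: [0.624, 0.781, 0.0, -0.0]
ft_force: [-1.0, 1.1, 0.9]
grip_width: 0.0213
```

Emit:
arm_command([
  [0,0,0],
  [0,0,0],
  [0,0,0],
  [0,0,0],
], turn=[0,0,0,0], hand=[0.77,0.8,0.9,1])

```text
clock: 8.48
eef_pos: [0.4708, 0.2464, 0.1125]
tool_rot: [0.624, 0.781, 0.0, -0.0]
ft_force: [-1.9, 0.3, 2.7]
grip_width: 0.0202
```

Emit:
arm_command([
  [0.2,0,-0.12],
  [0.55,0,-0.32],
  [0.9,0,-0.52],
  [1.3,0,-0.75],
  [1.73,0,-1.0],
], turn=[0,0,0,0,0], hand=[1,1,1,1,1])

```text
clock: 8.9
eef_pos: [0.4666, 0.2636, 0.1222]
tool_rot: [0.624, 0.781, -0.0, -0.0]
ft_force: [0.7, -0.2, -2.4]
grip_width: 0.02
```

Emit:
arm_command([
  [0.35,0,-0.2],
  [0.69,0,-0.4],
  [1.04,0,-0.6],
  [1.39,0,-0.8],
  [1.73,0,-1.0],
], turn=[0,0,0,0,0], hand=[1,1,1,1,1])

```text
clock: 9.32
eef_pos: [0.463, 0.2804, 0.1325]
tool_rot: [0.624, 0.781, 0.0, -0.0]
ft_force: [0.3, -0.2, -1.4]
grip_width: 0.0202
```

```bash
python3 - <<'E'
from fit import *
o=get_obs();q=o["tool_rot"];print(o["eef_pos"],2*np.arctan2(q[1],q[0]),o["grip_width"],o["ft_force"],o["ft_torque"])
E
```

```text
[0.463  0.2804 0.1325] 1.7930494816619766 0.020240928881943652 [ 0.3002 -0.2322 -1.3734] [-0.014   0.0273 -0.0308]
```

Emit:
arm_command([
  [0.35,0,-0.2],
  [0.69,0,-0.4],
  [1.04,0,-0.6],
  [1.39,0,-0.8],
  [1.73,0,-1.0],
], turn=[0,0,0,0,0], hand=[1,1,1,1,1])

```text
clock: 9.73
eef_pos: [0.4593, 0.2971, 0.1425]
tool_rot: [0.624, 0.781, 0.0, -0.0]
ft_force: [-0.3, 0.4, -2.1]
grip_width: 0.0204
```

Emit:
arm_command([
  [0.52,0,-0.3],
  [1.04,0,-0.6],
  [1.73,0,-1.0],
  [2.6,0,-1.5],
  [3.46,0,-2.0],
], turn=[0,0,0,0,0], hand=[1,1,1,1,1])

```text
clock: 10.15
eef_pos: [0.4516, 0.3315, 0.1629]
tool_rot: [0.624, 0.781, 0.0, -0.0]
ft_force: [0.5, 0.2, -3.5]
grip_width: 0.0205
```

Emit:
arm_command([
  [0,0,-2],
  [0,0,-4.5],
  [0,0,-7],
  [0,0,-8],
  [0,0,-8],
], turn=[0,0,0,0,0], hand=[1,1,1,1,1])

```text
clock: 10.57
eef_pos: [0.4531, 0.3323, 0.2458]
tool_rot: [0.624, 0.781, 0.003, 0.001]
ft_force: [0.8, 0.2, -2.5]
grip_width: 0.0205
```

```bash
python3 - <<'E'
from fit import *
o=get_obs();q=o["tool_rot"];print(o["eef_pos"],2*np.arctan2(q[1],q[0]),o["grip_width"],o["ft_force"],o["ft_torque"])
im,d,ci=cam("scene");np.savez("s5.npz",im=im,d=d)
cv2.imwrite("pics/s5.png",cv2.resize(im[160:310,200:360,::-1],(640,600),interpolation=cv2.INTER_CUBIC))
E
```

```text
[0.4531 0.3323 0.2458] 1.79340734494039 0.020456185001866987 [ 0.8042  0.178  -2.4731] [ 0.0706  0.008  -0.0511]
```

View pics/s5.png

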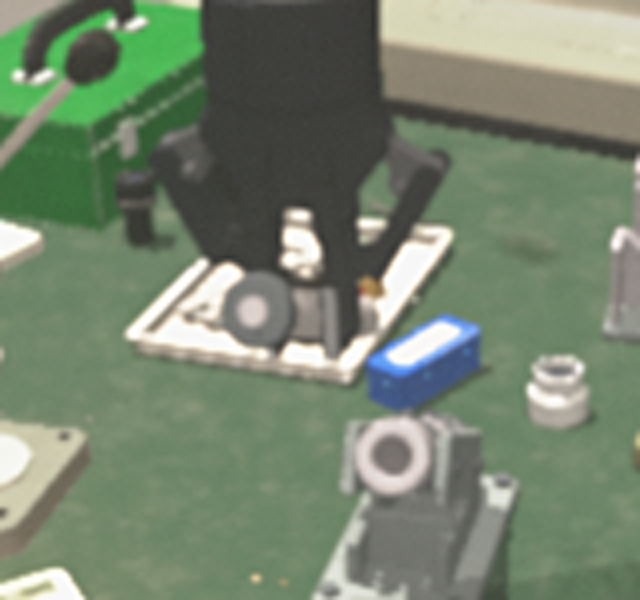

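The picture shows the plunger fully out: head at (255,310) in the jaws, and the empty bore visible at (390,455). Next I'll measure the tilt in the grip and refine the cradle pose.

```bash
python3 - <<'E'
from fit import *
o=get_obs();g=o["eef_pos"]
e=np.array([np.cos(1.793),np.sin(1.793)]);l=np.array([-e[1],e[0]])
z=np.load("s5.npz");im=z["im"]
C=cloud(camera_info("scene"),z["d"]);m=(C[...,2]>.15)&(C[...,2]<.34)&(C[...,1]>.30)&(C[...,1]<.43)&(abs(C[...,0]-.45)<.05)
c=C[m];s=(c[:,:2]-g[:2])@e;b=(c[:,:2]-g[:2])@l;h=c[:,2]-g[2]-.005
k=(s>.035)&(s<.1)
for lo in np.arange(.03,.1,.006):
    k=(s>lo)&(s<lo+.006)
    if k.sum()>4: print(round(lo,3),k.sum(),"lat",np.round(1e3*np.percentile(b[k],[3,50,97]),1),"h",np.round(1e3*np.percentile(h[k],[3,50,97]),0))
k=(s>.05)&(s<.1)&(abs(b)<.017)
P=np.c_[s,b,h][k];
# face plane RANSAC
rng=np.random.default_rng(0);best=(0,)
for _ in range(500):
    q=P[rng.choice(len(P),3,False)];n=np.cross(q[1]-q[0],q[2]-q[0]);n/=np.linalg.norm(n)+1e-12
    if n[0]<0:n=-n
    w=abs((P-q[0])@n)<.0015
    if w.sum()>best[0]:best=(w.sum(),n,w)
w=best[2];ctr=(P[w].min(0)+P[w].max(0))/2;u,sv,vt=np.linalg.svd(P[w]-P[w].mean(0));n=vt[2]*np.sign(vt[2][0])
print("face",w.sum(),len(P),"centre",ctr,"normal",n,"tilt deg",np.degrees(np.arctan2(n[2],n[0])), "from pos",np.degrees(np.arctan2(ctr[2],ctr[0])),np.hypot(ctr[0],ctr[2]))
E
```

```text
0.03 12 lat [5.  8.5 9.2] h [ 9. 20. 30.]
0.036 11 lat [4.7 8.2 9.2] h [13. 22. 28.]
0.054 30 lat [-10.    3.4  13.8] h [38. 48. 50.]
0.06 136 lat [-15.2   0.2  13.8] h [30. 42. 49.]
0.066 128 lat [-14.9  -0.5  11.7] h [26. 32. 40.]
0.072 12 lat [-8.1 -2.   7.3] h [25. 26. 29.]
face 209 306 centre [ 0.0659 -0.001   0.0381] normal [0.8933 0.0237 0.4489] tilt deg 26.683080903489298 from pos 30.031905051123005 0.07609682101335302
```

Emit:
arm_command([
  [-2,-0.4,0],
  [-4.8,-0.9,0],
  [-7.7,-1.4,0],
  [-10.7,-1.95,0],
  [-13.7,-2.5,0],
], turn=[0,0,0,0,0], hand=[1,1,1,1,1])

```text
clock: 11.03
eef_pos: [0.4563, 0.19, 0.24]
tool_rot: [0.624, 0.781, -0.002, -0.001]
ft_force: [0.0, -1.1, -1.6]
grip_width: 0.0206
```

Emit:
arm_command([
  [-2.8,-0.5,0],
  [-5.6,-1,0],
  [-8.3,-1.5,0],
  [-11,-2,0],
  [-13.7,-2.5,0],
], turn=[0,0,0,0,0], hand=[1,1,1,1,1])

```text
clock: 11.45
eef_pos: [0.462, 0.0509, 0.2402]
tool_rot: [0.624, 0.781, -0.001, -0.001]
ft_force: [0.1, 0.1, -2.8]
grip_width: 0.0203
```

Emit:
arm_command([
  [-2.8,-0.5,0],
  [-5.6,-1,0],
  [-8.3,-1.5,0],
  [-11,-2,0],
  [-13.7,-2.5,0],
], turn=[0,0,0,0,-0.02], hand=[1,1,1,1,1])

```text
clock: 11.87
eef_pos: [0.4679, -0.0879, 0.2402]
tool_rot: [0.617, 0.787, -0.001, -0.002]
ft_force: [0.5, 0.1, -2.3]
grip_width: 0.0201
```

Emit:
arm_command([
  [-2.8,-0.5,0],
  [-5.6,-1,0],
  [-8.4,-1.4,0],
  [-11,-1.8,0],
  [-13,-2.1,0],
], turn=[0,0,0,0,0], hand=[1,1,1,1,1])

```text
clock: 12.28
eef_pos: [0.4789, -0.2197, 0.2399]
tool_rot: [0.617, 0.787, -0.001, -0.002]
ft_force: [0.5, 0.4, -1.4]
grip_width: 0.0202
```

Emit:
arm_command([
  [0,0,0],
  [0,0,0],
], turn=[0,0], hand=[1,1])

```text
clock: 12.45
eef_pos: [0.4788, -0.2185, 0.24]
tool_rot: [0.618, 0.787, -0.0, -0.002]
ft_force: [-0.6, 0.2, -3.4]
grip_width: 0.0203
```

```bash
python3 - <<'E'
from fit import *
o=get_obs();q=o["tool_rot"];g=o["eef_pos"];a=2*np.arctan2(q[1],q[0]);print(g,a,o["grip_width"],o["ft_force"],o["ft_torque"])
# cradle from the first pictures: guards/top edges
for n in("top","scene"):
    z=np.load(n+"0.npz");C=cloud(camera_info(n),z["d"])
    b=C[(C[...,2]>.03)&(C[...,2]<.085)&(abs(C[...,0]-.477)<.07)&(abs(C[...,1]+.226)<.13)]
    e=np.array([np.cos(1.813),np.sin(1.813)]);l=np.array([-e[1],e[0]]);m=np.array([.4765,-.226])
    s=(b[:,:2]-m)@e*1e3;t=(b[:,:2]-m)@l*1e3
    print(n,len(b),"s ext",np.percentile(s,[0.5,99.5]),"t ext",np.percentile(t,[1,99]))
    for w,k in(("s>60",s>60),("s<-60",s<-60)): print(w,k.sum(),np.percentile(t[k],[3,97]))
    for w,k in(("blk-",(s<-30)&(s>-54)&(abs(t)<22)),("blk+",(s>30)&(s<54)&(abs(t)<22))):
        if k.sum()>5: print(w,k.sum(),np.percentile(s[k],[3,50,97]))
E
```

```text
[ 0.4788 -0.2185  0.24  ] 1.8104588273153375 0.020330549944384484 [-0.5797  0.1974 -3.3671] [ 0.069  -0.0409  0.0211]
top 731 s ext [-87.1502  86.1434] t ext [-30.5069  28.7646]
s>60 106 [-30.1881  28.3733]
s<-60 97 [-30.2855  28.5627]
blk- 197 [-52.3149 -43.0224 -40.691 ]
blk+ 169 [39.5845 46.9175 50.7688]
scene 482 s ext [-87.2629  90.6266] t ext [-30.0478  30.0638]
s>60 99 [-30.1363  29.7219]
s<-60 24 [-29.5572  30.23  ]
blk- 126 [-50.4629 -41.9864 -36.9295]
blk+ 130 [43.5662 49.6422 53.6079]
```

Emit:
arm_command([
  [-0.4,-0.2,2],
  [-0.8,-0.35,5],
  [-0.8,-0.35,8],
  [-0.8,-0.35,11],
  [-0.8,-0.35,13.4],
], turn=[0,0,0,0,0], hand=[1,1,1,1,1])

```text
clock: 12.87
eef_pos: [0.4767, -0.2246, 0.1052]
tool_rot: [0.616, 0.788, -0.0, -0.002]
ft_force: [-0.1, -0.5, -3.2]
grip_width: 0.0202
```

Emit:
arm_command([
  [0,0,0],
  [0,0,0],
], turn=[0,0], hand=[1,1])

```text
clock: 13.03
eef_pos: [0.4767, -0.2249, 0.1066]
tool_rot: [0.616, 0.788, -0.0, -0.003]
ft_force: [0.9, 0.0, -1.0]
grip_width: 0.0201
```

```bash
python3 - <<'E'
from fit import *
o=get_obs();q=o["tool_rot"];g=o["eef_pos"];a=2*np.arctan2(q[1],q[0]);print(g,a,o["grip_width"],o["ft_force"],o["ft_torque"])
im,d,ci=cam("scene");im2,d2,_=cam("top")
A=cv2.resize(im[170:255,320:410,::-1],(420,400),interpolation=cv2.INTER_CUBIC)
B=cv2.resize(im2[215:300,380:470,::-1],(380,360),interpolation=cv2.INTER_CUBIC);B=cv2.copyMakeBorder(B,0,40,0,0,0)
cv2.imwrite("pics/s6.png",np.hstack([A,B]))
E
```

```text
[ 0.4767 -0.2249  0.1066] 1.8141298299146855 0.020085629497037325 [ 0.9063  0.0093 -0.9624] [ 0.0052 -0.0449  0.0312]
```

View pics/s6.png

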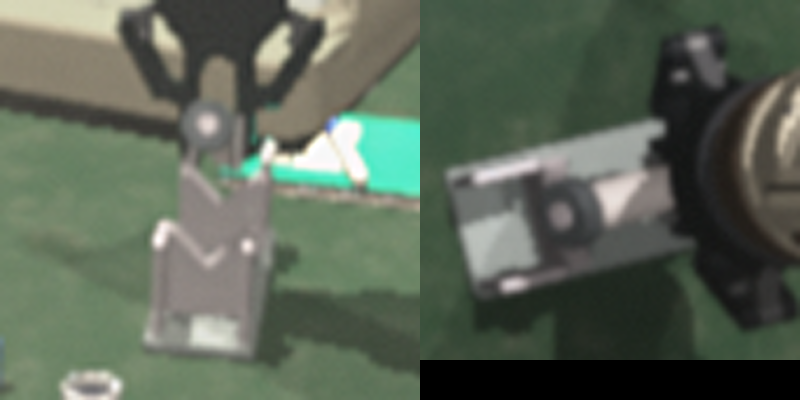

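Both views show the head centred over the V: head at (208,125) above the near block, and in the top view at (562,215) between the guards' lines. Now I'll lower onto the far block slowly.

Emit:
arm_command([
  [0,0,0.5],
  [0,0,1.0],
  [0,0,1.4],
  [0,0,1.7],
  [0,0,2.0],
], turn=[0,0,0,0,0], hand=[1,1,1,1,1])

```text
clock: 13.55
eef_pos: [0.4784, -0.2268, 0.0882]
tool_rot: [0.617, 0.787, 0.0, 0.0]
ft_force: [0.1, -0.0, -1.8]
grip_width: 0.0202
```

Emit:
arm_command([
  [0,0,0.1],
  [0,0,0.2],
  [0,0,0.3],
  [0,0,0.4],
], turn=[0,0,0,0], hand=[1,1,1,1])

```text
clock: 13.88
eef_pos: [0.4784, -0.227, 0.0845]
tool_rot: [0.617, 0.787, -0.0, 0.0]
ft_force: [-1.2, -0.7, 0.5]
grip_width: 0.0202
```

Emit:
arm_command([
  [0,0,0.1],
  [0,0,0.2],
  [0,0,0.3],
  [0,0,0.4],
  [0,0,0.5],
], turn=[0,0,0,0,0], hand=[1,1,1,1,1])

```text
clock: 14.3
eef_pos: [0.478, -0.2276, 0.0804]
tool_rot: [0.617, 0.787, -0.001, 0.001]
ft_force: [-6.0, -0.9, 10.0]
grip_width: 0.0204
```

```bash
python3 - <<'E'
from fit import *
o=get_obs();q=o["tool_rot"];print(o["eef_pos"],2*np.arctan2(q[1],q[0]),o["ft_force"],o["ft_torque"])
E
```

```text
[ 0.478  -0.2276  0.0804] 1.8117683648061842 [-6.0371 -0.9123 10.0044] [-0.7023  1.1656 -0.3103]
```

Emit:
arm_command([
  [0,-0.1,0],
  [0,-0.2,0],
  [0,-0.2,0.1],
  [0,-0.2,0.2],
], turn=[0,0,0,0], hand=[1,1,1,1])

```text
clock: 14.63
eef_pos: [0.477, -0.2283, 0.0789]
tool_rot: [0.617, 0.787, -0.001, 0.002]
ft_force: [-2.6, -0.1, 5.9]
grip_width: 0.0204
```

```bash
python3 - <<'E'
from fit import *
o=get_obs();q=o["tool_rot"];print(o["eef_pos"],2*np.arctan2(q[1],q[0]),o["ft_force"],o["ft_torque"])
im,d,ci=cam("scene")
A=cv2.resize(im[170:255,320:410,::-1],(630,600),interpolation=cv2.INTER_CUBIC)
cv2.imwrite("pics/s7.png",A)
E
```

```text
[ 0.477  -0.2283  0.0789] 1.8119670072565945 [-2.5511 -0.0844  5.8969] [-0.4172  0.5979 -0.1042]
```

View pics/s7.png

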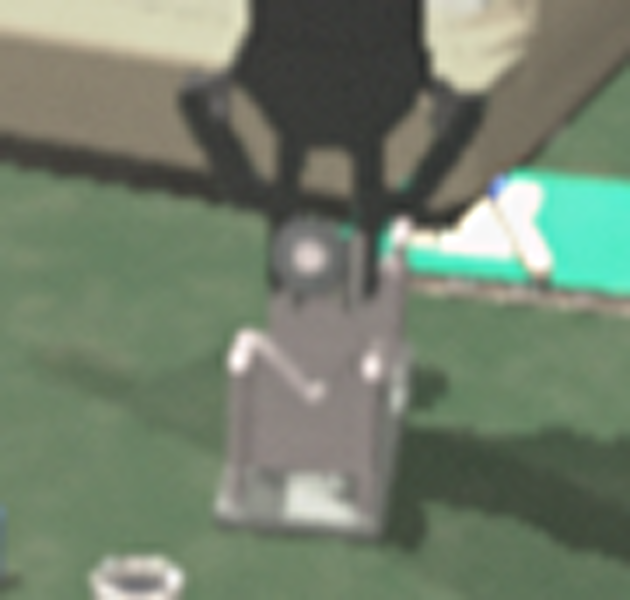

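The head is at (308,257), above the V (bottom at 315,390), and the forces are falling. The leveling is working, so I'll continue.

Emit:
arm_command([
  [0,-0.1,0.1],
  [0,-0.1,0.2],
  [0,-0.1,0.3],
  [0,-0.1,0.4],
  [0,-0.1,0.5],
], turn=[0,0,0,0,0], hand=[1,1,1,1,1])

```text
clock: 15.1
eef_pos: [0.4764, -0.2273, 0.0738]
tool_rot: [0.616, 0.787, 0.001, 0.001]
ft_force: [-2.9, 2.6, 9.4]
grip_width: 0.0202
```

```bash
cat > st.py <<'E'
from fit import *
o=get_obs();q=o["tool_rot"];print(o["clock"],o["eef_pos"],2*np.arctan2(q[1],q[0]),o["grip_width"],o["ft_force"],o["ft_torque"])
E
python3 st.py
```

```text
15.1 [ 0.4764 -0.2273  0.0738] 1.8132087157237382 0.020204674938846142 [-2.8721  2.6081  9.3911] [ 0.1234  0.4778 -0.1158]
```

Emit:
arm_command([
  [0,-0.05,0.1],
  [0,-0.05,0.2],
  [0,-0.05,0.3],
  [0,-0.05,0.4],
  [0,-0.05,0.5],
], turn=[0,0,0,0,0], hand=[1,1,1,1,1])

```text
clock: 15.52
eef_pos: [0.4761, -0.2269, 0.0688]
tool_rot: [0.616, 0.788, 0.001, 0.001]
ft_force: [-1.5, 3.2, 8.1]
grip_width: 0.02
```

Emit:
arm_command([
  [0,0,0.1],
  [0,0,0.2],
  [0,0,0.3],
  [0,0,0.4],
], turn=[0,0,0,0], hand=[1,1,1,1])

```text
clock: 15.85
eef_pos: [0.476, -0.2266, 0.0647]
tool_rot: [0.616, 0.788, 0.001, 0.001]
ft_force: [-1.8, 4.3, 8.2]
grip_width: 0.0207
```

```bash
python3 st.py; python3 - <<'E'
from fit import *
im,d,ci=cam("scene");np.savez("s8.npz",im=im,d=d)
o=get_obs();g=o["eef_pos"];C=cloud(ci,d);e=np.array([np.cos(1.813),np.sin(1.813)]);l=np.array([-e[1],e[0]])
c=C[(C[...,2]>.035)&(C[...,2]<.14)&(abs(C[...,0]-.46)<.06)&(abs(C[...,1]+.15)<.05)]
s=(c[:,:2]-g[:2])@e;b=(c[:,:2]-g[:2])@l
for lo in np.arange(.05,.09,.005):
    k=(s>lo)&(s<lo+.005)&(abs(b)<.017)
    if k.sum()>4: print(round(lo,3),k.sum(),np.round(1e3*np.percentile(b[k],[5,50,95]),1),"z",np.round(1e3*np.percentile(c[k,2],[5,50,95]),0))
E
```

```text
15.85 [ 0.476  -0.2266  0.0647] 1.8138950313113467 0.02070749225312433 [-1.784   4.2598  8.1918] [ 0.5318  0.35   -0.0612]
0.05 41 [-14.6   6.   14.7] z [36. 45. 57.]
0.06 5 [-3.  10.9 14.4] z [ 84.  95. 101.]
0.065 18 [-16.8  -4.3   8.7] z [ 85.  94. 100.]
0.07 51 [-13.4  -2.4  10.7] z [76. 89. 99.]
0.075 24 [-7.3  1.7 12.3] z [75. 82. 94.]
```

Emit:
arm_command([
  [0,0,0.1],
  [0,0,0.2],
  [0,0,0.3],
  [0,0,0.4],
  [0,0,0.5],
], turn=[0,0,0,0,0], hand=[1,1,1,1,1])

```text
clock: 16.32
eef_pos: [0.4758, -0.2262, 0.0595]
tool_rot: [0.616, 0.788, 0.002, 0.0]
ft_force: [-2.7, 5.0, 7.5]
grip_width: 0.0204
```

Emit:
arm_command([
  [0,0,0.1],
  [0,0,0.2],
  [0,0,0.3],
], turn=[0,0,0], hand=[1,1,1])

```text
clock: 16.57
eef_pos: [0.4758, -0.226, 0.0564]
tool_rot: [0.616, 0.788, 0.002, 0.0]
ft_force: [-2.7, 5.6, 8.9]
grip_width: 0.0204
```

```bash
python3 st.py
```

```text
16.5667 [ 0.4758 -0.226   0.0564] 1.814259903821777 0.020361931345489373 [-2.7222  5.5811  8.9319] [ 0.7736  0.428  -0.051 ]
```

Emit:
arm_command([
  [0,0,0.1],
  [0,0,0.1],
], turn=[0,0], hand=[1,1])

```text
clock: 16.73
eef_pos: [0.4758, -0.2261, 0.0554]
tool_rot: [0.616, 0.788, 0.002, 0.0]
ft_force: [-2.0, 5.6, 8.1]
grip_width: 0.0204
```

```bash
python3 st.py; python3 - <<'E'
from fit import *
im,d,ci=cam("scene");o=get_obs();g=o["eef_pos"];C=cloud(ci,d);e=np.array([np.cos(1.813),np.sin(1.813)]);l=np.array([-e[1],e[0]])
c=C[(C[...,2]>.035)&(C[...,2]<.14)&(abs(C[...,0]-.46)<.06)&(abs(C[...,1]+.15)<.05)]
s=(c[:,:2]-g[:2])@e;b=(c[:,:2]-g[:2])@l
for lo in np.arange(.06,.09,.005):
    k=(s>lo)&(s<lo+.005)&(abs(b)<.017)
    if k.sum()>4: print(round(lo,3),k.sum(),np.round(1e3*np.percentile(b[k],[5,50,95]),1),"z",np.round(1e3*np.percentile(c[k,2],[5,50,95]),0))
cv2.imwrite("pics/s9.png",cv2.resize(im[170:255,320:410,::-1],(630,600),interpolation=cv2.INTER_CUBIC))
E
```

```text
16.7333 [ 0.4758 -0.2261  0.0554] 1.8143219248546454 0.020355489430901787 [-2.0292  5.5885  8.0709] [ 0.6953  0.3673 -0.0368]
0.065 9 [-8.2  1.9 12.8] z [56. 77. 81.]
0.07 44 [-15.   -1.4  12.5] z [56. 71. 81.]
0.075 42 [-12.2  -0.8  10.4] z [54. 66. 80.]
```

View pics/s9.png

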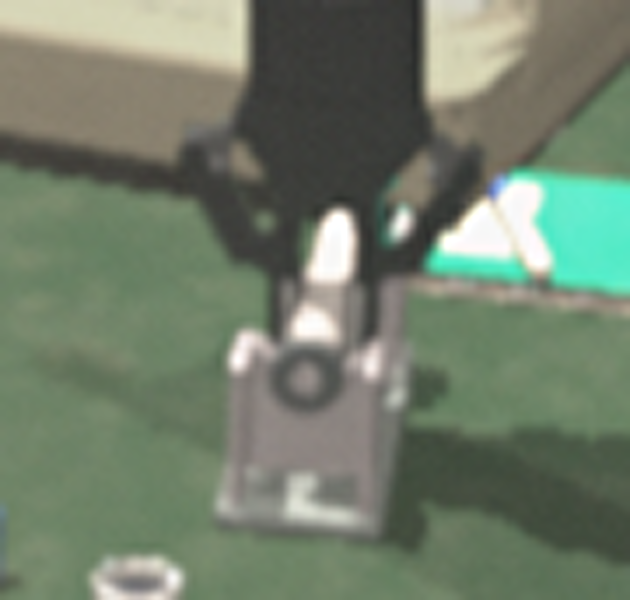

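The head is now between the guards (308,378), about 6 mm above its seated height, so I'll go a little lower.

Emit:
arm_command([
  [0,0,0.08],
  [0,0,0.16],
  [0,0,0.24],
], turn=[0,0,0], hand=[1,1,1])

```text
clock: 17.03
eef_pos: [0.4759, -0.2262, 0.0531]
tool_rot: [0.616, 0.788, 0.002, 0.0]
ft_force: [-1.7, 5.5, 9.3]
grip_width: 0.0203
```

```bash
python3 st.py
```

```text
17.0333 [ 0.4759 -0.2262  0.0531] 1.8142579337685623 0.020305685117872684 [-1.6962  5.515   9.2573] [ 0.7087  0.3847 -0.0655]
```

Emit:
arm_command([
  [0,0,0.08],
  [0,0,0.16],
], turn=[0,0], hand=[1,1])

```text
clock: 17.2
eef_pos: [0.4759, -0.2261, 0.0528]
tool_rot: [0.616, 0.788, 0.002, 0.0]
ft_force: [-7.7, 7.8, 23.5]
grip_width: 0.02
```

```bash
python3 st.py; cat > face.py <<'E'
from fit import *
im,d,ci=cam("scene");o=get_obs();C=cloud(ci,d);e=np.array([np.cos(1.813),np.sin(1.813)]);l=np.array([-e[1],e[0]]);m=np.array([.477,-.226])
c=C[(C[...,2]>.035)&(C[...,2]<.14)&(abs(C[...,0]-.46)<.06)&(abs(C[...,1]+.15)<.05)]
s=(c[:,:2]-m)@e;b=(c[:,:2]-m)@l
k=(s>.062)&(s<.09)&(abs(b)<.0175);z=c[k,2];A=np.c_[np.ones(k.sum()),z-.06,b[k]]
co,*_=np.linalg.lstsq(A,s[k],rcond=None);print("face s at axis",co[0],"tilt deg",np.degrees(np.arctan(-co[1])),"z",np.percentile(z,[3,50,97]),"lat",np.percentile(b[k],[3,50,97]))
E
python3 face.py
```

```text
17.2 [ 0.4759 -0.2261  0.0528] 1.814333178558093 0.020043303740198568 [-7.6623  7.8168 23.5185] [1.0814 1.2626 0.0095]
face s at axis 0.07548850972209797 tilt deg 5.289223262173449 z [0.0475 0.0637 0.0753] lat [-0.0138  0.0006  0.0143]
```

The force jumped as the second block took the load, so the plunger is seated. I'll relax the push, then open.

Emit:
arm_command([
  [0,-0.03,-0.08],
  [0,-0.05,-0.13],
  [0,-0.05,-0.13],
], turn=[0,0,0], hand=[1,1,1])

```text
clock: 17.5
eef_pos: [0.4758, -0.2262, 0.0531]
tool_rot: [0.616, 0.788, 0.002, 0.001]
ft_force: [-1.8, 6.1, 7.7]
grip_width: 0.0202
```

```bash
python3 st.py; python3 face.py
```

```text
17.5 [ 0.4758 -0.2262  0.0531] 1.8145655100690414 0.020249540430883305 [-1.8252  6.1244  7.699 ] [ 0.7877  0.1917 -0.0006]
face s at axis 0.07481809923111109 tilt deg 1.0221206582169322 z [0.0484 0.0639 0.0765] lat [-0.014   0.0006  0.0142]
```

Emit:
arm_command([
  [0.03,0,0],
  [0.03,0,0],
  [0.03,0,0],
  [0.03,0,0],
  [0.03,0,0],
], turn=[0,0,0,0,0], hand=[0.77,0.75,0.73,0.7,0.6])

```text
clock: 17.97
eef_pos: [0.4746, -0.2275, 0.0514]
tool_rot: [0.617, 0.787, 0.0, 0.0]
ft_force: [-0.0, 0.0, 1.0]
grip_width: 0.0338
```

Emit:
arm_command([
  [0,0,0],
  [0,0,0],
  [0,0,0],
], turn=[0,0,0], hand=[0.5,0.5,0.5])

```text
clock: 18.22
eef_pos: [0.4743, -0.2275, 0.0514]
tool_rot: [0.617, 0.787, -0.0, -0.0]
ft_force: [-0.6, 0.1, 0.2]
grip_width: 0.0429
```

```bash
python3 st.py; python3 face.py
```

```text
18.2167 [ 0.4743 -0.2275  0.0514] 1.8125870553131809 0.042858603544347416 [-0.5902  0.1233  0.1512] [-0.0084  0.0204  0.0482]
face s at axis 0.07491416165291223 tilt deg 4.171359736204767 z [0.0471 0.0637 0.0761] lat [-0.0139  0.0006  0.0145]
```

Emit:
arm_command([
  [0,0.2,-0.5],
  [0,0.2,-2],
  [0,0.2,-4.5],
  [0,0.2,-7.5],
  [0,0.2,-11],
], turn=[0,0,0,0,0], hand=[0.45,0.45,0.45,0.45,0.45])

```text
clock: 18.68
eef_pos: [0.4753, -0.2263, 0.1617]
tool_rot: [0.617, 0.787, -0.0, -0.002]
ft_force: [-0.0, 0.2, -0.5]
grip_width: 0.0467
```

Emit:
arm_command([
  [2,-2,-2],
  [4,-4,-4],
  [6,-6,-4],
  [8,-9,-4],
  [10,-12,-4],
], turn=[0,0,0,0,0], hand=[0.45,0.45,0.45,0.45,0.45])

```text
clock: 19.1
eef_pos: [0.3353, -0.1581, 0.2024]
tool_rot: [0.616, 0.788, 0.0, 0.001]
ft_force: [-0.1, -0.2, 0.0]
grip_width: 0.0472
```

```bash
python3 st.py; python3 face.py; python3 - <<'E'
from fit import *
im,d,ci=cam("scene");im2,d2,ci2=cam("top")
A=cv2.resize(im[170:255,320:410,::-1],(420,400),interpolation=cv2.INTER_CUBIC)
B=cv2.resize(im2[215:300,380:480,::-1],(380,323),interpolation=cv2.INTER_CUBIC);B=cv2.copyMakeBorder(B,0,77,0,0,0)
cv2.imwrite("pics/s10.png",np.hstack([A,B]))
C=cloud(ci2,d2);e=np.array([np.cos(1.813),np.sin(1.813)]);l=np.array([-e[1],e[0]]);m=np.array([.477,-.226])
c=C[(C[...,2]>.05)&(C[...,2]<.1)];s=(c[:,:2]-m)@e;b=(c[:,:2]-m)@l;k=(abs(s)<.12)&(abs(b)<.006);s,z=s[k],c[k,2]
for lo in np.arange(-.12,.1,.02):
    w=(s>lo)&(s<lo+.02)
    if w.sum()>3: print(round(lo,2),w.sum(),np.percentile(z[w],[20,80]))
for nm in("timer","loupe","slide_box","clay_block"):
    for q in search_frame("top",nm)[:1]: print(nm,q["conf"],np.round(q["location"]),world(ci2,d2,*q["location"]))
old=np.load("top0.npz")["im"].astype(int);df=abs(old-im2.astype(int)).max(-1)>60
for nm,(r,cc) in dict(timer=(180,180),loupe=(260,337),box=(215,337),clay=(302,331)).items(): print(nm,df[r-22:r+22,cc-25:cc+25].sum())
E
```

```text
19.1 [ 0.3353 -0.1581  0.2024] 1.8135561573231624 0.04715160749447414 [-0.1443 -0.193   0.0411] [0.0159 0.0264 0.0357]
face s at axis 0.07513407161732698 tilt deg 7.204247107342943 z [0.0478 0.0627 0.0758] lat [-0.0139  0.0006  0.0145]
-0.1 42 [0.0695 0.0722]
-0.08 55 [0.0694 0.0724]
-0.06 56 [0.0692 0.0722]
-0.04 56 [0.0695 0.0722]
-0.02 54 [0.0691 0.0722]
0.0 58 [0.0701 0.0724]
0.02 54 [0.0695 0.0723]
0.04 57 [0.0697 0.0722]
0.06 54 [0.0686 0.0761]
loupe 0.62 [256. 334.] [ 0.4851 -0.0182  0.03  ]
slide_box 0.91 [213. 337.] [ 0.5797 -0.0246  0.0317]
clay_block 0.89 [301. 334.] [ 0.3881 -0.0183  0.0229]
timer 0
loupe 0
box 0
clay 0
```

View pics/s10.png

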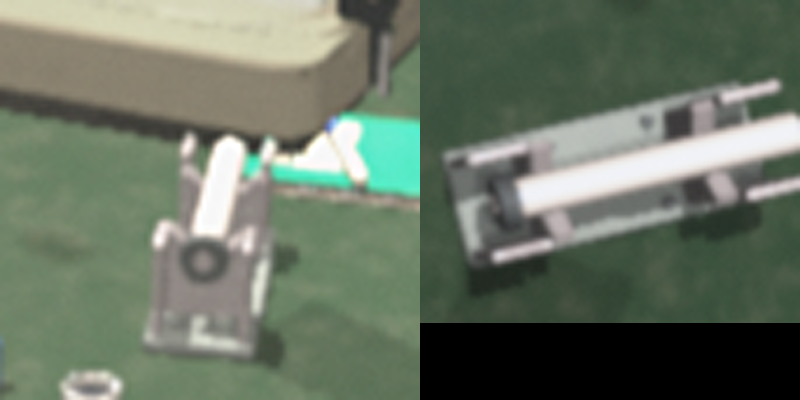

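The plunger lies level: its shaft top is at 0.072 m all along, so its axis is at about 0.06 m. It rests on both V-blocks, with the head between the guards and roughly 1 mm off along x. The other objects have not moved, so I'm handing in.

```bash
python3 -c "
from workcell import *
print(job_done())"
```

```text
the job is handed in; nothing more can be done
None
```

The plunger is out of the sleeve and lying level in the cradle. The gripper is open and clear of everything, and I handed the job in at about 19 s of the 58 s allowed.

- **Drawing it out:** I gripped the head and drew the plunger about 64 mm along the bore. I then let go, took a new grip on the shaft at about its middle, and drew it clear. The readings I took, at the end of each move, showed no more than about 4 N during the pull, so I saw no sign of binding.
- **Laying it down:** The tool cannot tilt, so the plunger arrived at the cradle still sloping 30°. I let it pivot level in the grip by lowering it slowly onto the far V-block. The force was mostly 6–10 N, with a brief 23 N upward when the second block took the load. I eased that off before opening.
- **Final checks:**
  - The top of the shaft is at 0.072 m along its whole length, which puts the axis at about 60 mm.
  - The head is between the guards, about 1 mm off along x.
  - The wrist force is about zero.
- **Other objects:** In the top view, the picture areas around the timer, loupe, slide box and clay block had not changed since the start.

Two checks did not agree cleanly:
- **Head-face tilt:** A rough fit to the face of the head gave 1–7° of tilt. I put this down to noise, because the shaft height profile is flat.
- **Timer:** The last search did not report it, so its position rests on the unchanged picture alone.

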